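# Find the weak drawer ejector and release its clip

## Robot

A 6-joint arm with a two-finger parallel gripper is mounted at the origin on the work surface. World frame = base frame: x ahead of the robot, y to its left, z up, the work surface at z = 0. Lengths are in m, angles in rad, forces in N, time in s.
With the tool pointing down it reaches from about 0.3 to 0.775 m from the base axis. Payload 14.6 kg.
Tool frame: the origin (TCP) lies at the very end of the fingers, on their centre line; the grasp point (between the pads) lies 19 mm behind it; z points along the fingers, y is the line along which they close (so a half turn about z gives the same grasp; the last joint's range is limited). The gripper opens to 94 mm and grips with 3 to 60 N. Pads are 16 mm wide; open, the fingers measure 119 mm over their backs; the gripper's body (75 mm by 177 mm) begins 78 mm behind the grasp point.
Start: joints at [1.047, 0.3, 1.521, -0, 1.321, -0.067], TCP at [0.243, 0.494, 0.205] pointing down, gripper open.
Joint ranges: [-3.03, 3.03], [-0.79, 2.21], [0.23, 2.52], [-1.04, 4.18], [0, 3.07], [-2.55, 2.55]. Speed limits (rad/s): [2.22, 2.22, 2.57, 3.14, 3.14, 3.14].

## Interface

Orientations are given as [roll, pitch, yaw] about the fixed x, y, z axes, in that order (R = Rz(yaw) Ry(pitch) Rx(roll)).
In Python, from station import ctrl gives the robot as it stands. The module is installed in compiled form; this text tells all that it offers.
- The arm moves only by the tool play_rows, never from a script. Its argument "commands" is a list of rows, each a list of 7 numbers: the shift along the tool's x, y, z in m, then the turn, a rotation vector about the tool's x, y, z in degrees, then the closure, from -1 (fully open) to 1 (shut). A call has 1 to 20 rows; each row shifts and turns the commanded pose from where the row before left it, along the tool's axes as they then stand; what a row does not reach is not made up. A row lasts 1/12 s, in which the tool goes at most 41.7 mm and 7.16 degrees, less where a joint would pass 70% of its speed; a pose out of reach is approached as far as the arm can. A call is refused whole if a number of a shift passes 0.0417 or a number of a turn 7.16, either way. A call with a gripper value outside its range is refused whole. The fingers move at their own pace and stop on an object; "force" is the grip in N (left out, the last holds). Time passes only in rows, so rows that do not move let the fingers close. It gives the time, the measured TCP pose, the force, the opening and the grip force at its end, in the units of the state.
- ctrl.get_obs(): the state, without advancing time (a new reading comes with each control period).
- ctrl.camera(name): name is "scene" or "top"; returns the picture (400x640x3 uint8, blue, green, red); there is no depth.
- ctrl.camera_model(name): a dict with "fx", "fy", "cx", "cy" (pixels), "rvec" (rotation vector, rad) and "tvec" (3), from world to camera coordinates, as OpenCV has them. Camera axes: x right, y down, z forward; pixel columns grow to the right and rows downward; lengths in m; the calibration is good to about 2 mm. A picture is of the moment at which its call begins. camera_model takes no time and is no camera call.
- ctrl.hand_in(): hands the job in; it is judged then, once.
The state is a dict: "time_s": time; "qpos": joint angles; "joint_vel": joint speeds; "tau": joint torques, N m; "ee_pos": TCP position; "eef_rot": TCP orientation; "force": force on the tool from outside, world axes, zero at the start; "moment": the same for the moment, N m; "grip_width": finger opening in m; "grip_force": force on a finger pad.
Only numpy, scipy, OpenCV 4.12 (cv2) and the standard library are available. Lean on these libraries where they do the work, as an engineer would, in place of code of your own. Each camera call takes 0.05 s, during which the arm holds its last target. There are 200 camera calls.

## Task

One of the three spring ejectors for push-to-open drawers in this holder has a weak spring. Going along the row from left to right as seen from the robot, press each rubber pad in with a fingertip, at least halfway, to feel which is the softest, then push the release tab in front of that one all the way down so that the fitter can swap it. Leave the other two tabs up, lift no ejector out, and leave the drill, screwdriver, tape and jar where they are.

Things in the scene. Friction and masses are not known exactly. Their poses are not given: they have to be found in the camera images.
- holder: Ejector holder screwed to the bench: white board 190 x 300 x 12 mm carrying an aluminium socket bar (60 mm deep, 250 mm long, top 52 mm above the bench) with three sockets 85 mm apart in a row. Origin: on the bench under the middle socket; own y runs along the row to the left as seen from the robot, own x away from the robot, z up. Its yaw is within about 0.4 rad of the robot's.
- jar: Loose closed plastic jar, 56 mm across, 70 mm high, origin under its centre; bystander.
- tape: Loose roll of clear tape lying flat, 90 mm across, 24 mm high, origin under its centre; bystander.
- screwdriver: Loose screwdriver, 200 mm long, lying along its own x; bystander.
- drill: Loose cordless drill lying on its side, about 220 x 200 x 66 mm, origin under its motor housing, chuck towards its own x, battery towards its own -y; bystander.
- slot_left (a point): Centre of the left socket's mouth (left and right as seen from the robot), on the bar's top, 52 mm above the bench.
- slot_mid (a point): Centre of the middle socket's mouth (left and right as seen from the robot), on the bar's top, 52 mm above the bench.
- slot_right (a point): Centre of the right socket's mouth (left and right as seen from the robot), on the bar's top, 52 mm above the bench.
- ejector_a: One of three look-alike push-to-open drawer ejectors, each standing in a socket, in an order that changes: grey plastic, 28 mm square body in the socket, flange 44 x 36 x 5 mm on the bar's top, loose in its socket but for the clip's hook over the flange. Origin: centre of the flange's underside (52 mm above the bench when seated).
- pad_a (a point): Centre of the top of this ejector's round black rubber pad (22 mm across), 90 mm above the bench when out, 76 mm when fully in; moves with the pad.
- plunger_a (a joint): How far this ejector's pad is pressed in (m): 0 out, 0.014 fully in. Springs back when let go. The force grows steadily with travel from a slight preload; the stiffest of the three takes about 22 N fully in, and the softest is well under two thirds as stiff as either other.
- ejector_b: One of three look-alike push-to-open drawer ejectors, each standing in a socket, in an order that changes: grey plastic, 28 mm square body in the socket, flange 44 x 36 x 5 mm on the bar's top, loose in its socket but for the clip's hook over the flange. Origin: centre of the flange's underside (52 mm above the bench when seated).
- pad_b (a point): Centre of the top of this ejector's round black rubber pad (22 mm across), 90 mm above the bench when out, 76 mm when fully in; moves with the pad.
- plunger_b (a joint): How far this ejector's pad is pressed in (m): 0 out, 0.014 fully in. Springs back when let go. The force grows steadily with travel from a slight preload; the stiffest of the three takes about 22 N fully in, and the softest is well under two thirds as stiff as either other.
- ejector_c: One of three look-alike push-to-open drawer ejectors, each standing in a socket, in an order that changes: grey plastic, 28 mm square body in the socket, flange 44 x 36 x 5 mm on the bar's top, loose in its socket but for the clip's hook over the flange. Origin: centre of the flange's underside (52 mm above the bench when seated).
- pad_c (a point): Centre of the top of this ejector's round black rubber pad (22 mm across), 90 mm above the bench when out, 76 mm when fully in; moves with the pad.
- plunger_c (a joint): How far this ejector's pad is pressed in (m): 0 out, 0.014 fully in. Springs back when let go. The force grows steadily with travel from a slight preload; the stiffest of the three takes about 22 N fully in, and the softest is well under two thirds as stiff as either other.
- tabtip_left (a point): Thumb point on top of the left socket's release tab: a steel tab 24 mm wide, 46 mm long, that sticks out almost level towards the robot from a rocker clip in front of the socket. The point lies 10 mm from the tab's free end, 74 mm from the socket's centre towards the robot (holder's -x), about 68 mm above the bench when up and 50 mm when fully down (it then lies 4 mm further towards the robot). The pin it turns on lies 38 mm from the socket's centre, 50 mm above the bench.
- tab_left (a joint): Angle of the left socket's release tab (rad): 0 up (hook over the flange), 0.45 fully down (hook clear). It is stiff, about 4 N at the thumb point, and stays where it is left.
- tabtip_mid (a point): Thumb point on top of the middle socket's release tab: a steel tab 24 mm wide, 46 mm long, that sticks out almost level towards the robot from a rocker clip in front of the socket. The point lies 10 mm from the tab's free end, 74 mm from the socket's centre towards the robot (holder's -x), about 68 mm above the bench when up and 50 mm when fully down (it then lies 4 mm further towards the robot). The pin it turns on lies 38 mm from the socket's centre, 50 mm above the bench.
- tab_mid (a joint): Angle of the middle socket's release tab (rad): 0 up (hook over the flange), 0.45 fully down (hook clear). It is stiff, about 4 N at the thumb point, and stays where it is left.
- tabtip_right (a point): Thumb point on top of the right socket's release tab: a steel tab 24 mm wide, 46 mm long, that sticks out almost level towards the robot from a rocker clip in front of the socket. The point lies 10 mm from the tab's free end, 74 mm from the socket's centre towards the robot (holder's -x), about 68 mm above the bench when up and 50 mm when fully down (it then lies 4 mm further towards the robot). The pin it turns on lies 38 mm from the socket's centre, 50 mm above the bench.
- tab_right (a joint): Angle of the right socket's release tab (rad): 0 up (hook over the flange), 0.45 fully down (hook clear). It is stiff, about 4 N at the thumb point, and stays where it is left.

How it is judged:
By the outcome, as a careful person would: the job done as asked, in the order asked, and still so for the second after the job is handed in, with the robot touching nothing.
It also fails if it takes over 48 s, if anything falls off the work surface, if the arm or the gripper's body presses on something with over 40 N, if the wrist force passes 120 N, or if a joint passes its speed limit or range.

## Working session

There is one attempt and no reset: what is moved stays moved. The work goes in short steps, Python scripts to look and compute and a tool call to move; the robot and the scene stay as the last step left them, time stands still between calls to the robot, and variables do not carry over. Pictures are saved under pics/ and viewed, at most 10 in all, crops included, and the job is handed in when it is done.

Besides the shell and the picture viewer there is one more tool, called after "Call:" as a command line: name --pt "numbers of a row" for each row, then --argument value for the rest. play_rows: Moves the arm, as the interface text tells. Its arguments: {"type":"object","properties":{"commands":{"type":"array","items":{"type":"array","items":{"type":"number"}}},"force":{"type":"number"}},"required":["commands"]}

```bash
mkdir -p pics; python3 - <<'E'
from station import ctrl
import cv2
for n in("scene","top"):
    cv2.imwrite(f"pics/{n}0.png",ctrl.camera(n)); print(n,ctrl.camera_model(n))
o=ctrl.get_obs();print(o)
E
```

```text
scene {'fx': 375.91399876931206, 'fy': 375.91399876931206, 'cx': 315.55729733917195, 'cy': 201.18563236110327, 'rvec': array([ 2.13416918,  1.59443765, -0.43211488]), 'tvec': array([-0.21397905, -0.47194261,  1.34266132])}
top {'fx': 373.9689325069247, 'fy': 373.9689325069247, 'cx': 326.665472586889, 'cy': 202.24503531134653, 'rvec': array([ 2.15784547, -2.13557332,  0.18105987]), 'tvec': array([0.02589328, 0.6381798 , 0.77424635])}
{'time_s': 0.1, 'qpos': array([ 1.04739594e+00,  3.00433303e-01,  1.52148335e+00, -1.03671734e-05,
        1.32070550e+00, -6.65603649e-02]), 'joint_vel': array([ 0.00039807, -0.00082689, -0.00040657, -0.0004981 ,  0.00166533,
       -0.00076998]), 'tau': array([ 2.11484650e-03, -5.32649660e+01, -3.53284800e+01,  7.09625054e-02,
        2.34472216e-02, -7.09885126e-05]), 'ee_pos': array([0.24248666, 0.49341143, 0.20494841]), 'eef_rot': array([-3.14056477e+00, -5.84529903e-05,  2.68475517e+00]), 'force': array([ 0.15786797,  0.59625543, -0.11458249]), 'moment': array([-0.01714447,  0.00942562,  0.00701865]), 'grip_force': 0.0, 'grip_width': 0.09373678489955678}
```

View pics/top0.png

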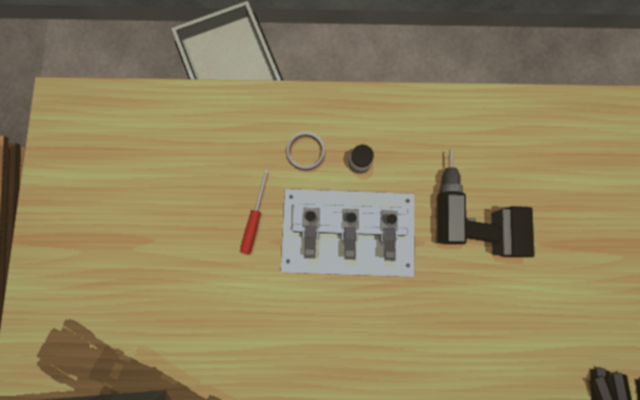

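View pics/scene0.png

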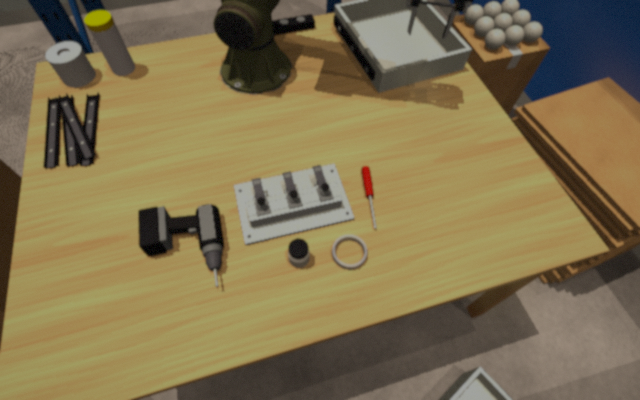

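The top view shows the holder upright: pads near (310,216), (350,217) and (390,219), with tabs pointing down the picture towards the robot. I'll enlarge it.

```bash
cat > h.py <<'E'
import numpy as np,cv2
from station import ctrl
def ray(n,u,v,z):
    m=ctrl.camera_model(n);R=cv2.Rodrigues(m["rvec"])[0]
    c=-R.T@m["tvec"];d=R.T@np.array([(u-m["cx"])/m["fx"],(v-m["cy"])/m["fy"],1])
    return c+d*(z-c[2])/d[2]
def proj(n,p):
    m=ctrl.camera_model(n);K=np.array([[m["fx"],0,m["cx"]],[0,m["fy"],m["cy"]],[0,0,1]])
    return cv2.projectPoints(np.array([p],float),m["rvec"],m["tvec"],K,None)[0].ravel()
E
python3 - <<'E'
from h import *
a=cv2.imread("pics/top0.png")[180:285,275:425]
b=cv2.resize(a,None,fx=5,fy=5,interpolation=cv2.INTER_CUBIC);cv2.imwrite("pics/c1.png",b)
for u,v in((310.5,216),(350,217.5),(390,218.5)):print(ray("top",u,v,.09))
E
```

```text
[0.60219175 0.06636646 0.09      ]
[ 0.59995037 -0.01583846  0.09      ]
[ 0.59876367 -0.09924723  0.09      ]
```

View pics/c1.png

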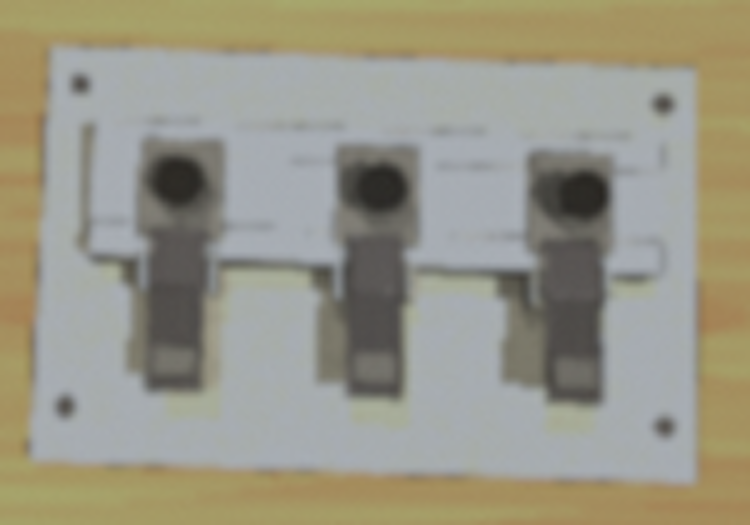

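The crop shows pads at (179,181), (381,188) and (584,194), and bright thumb patches on the tabs at (175,360), (375,367) and (577,372).

```bash
python3 - <<'E'
from h import *
f=lambda X,Y,z:ray("top",(X+.5)/5-.5+275,(Y+.5)/5-.5+180,z)
P=np.array([f(179,181,.09),f(381,188,.09),f(584,194,.09)]);T=np.array([f(175,360,.068),f(375,367,.068),f(577,372,.068)])
B=np.array([f(50,45,.012),f(697,67,.012),f(697,483,.012),f(30,460,.012)])
print(P,T,B,sep="\n")
d=P[0]-P[2];print("yaw",np.arctan2(-d[0],d[1]),np.linalg.norm(d)); d=T[0]-T[2];print(np.arctan2(-d[0],d[1]),np.linalg.norm(d))
print(np.linalg.norm((P-T)[:,:2],axis=1),B.mean(0))
for a,b in((B[0],B[1]),(B[3],B[2])):d=a-b;print(np.arctan2(-d[0],d[1]),np.linalg.norm(d))
E
```

```text
[[ 0.60260795  0.06658096  0.09      ]
 [ 0.60059656 -0.01750532  0.09      ]
 [ 0.59900492 -0.10217478  0.09      ]]
[[ 0.52929344  0.06773014  0.068     ]
 [ 0.52717682 -0.01663353  0.068     ]
 [ 0.52590117 -0.10201164  0.068     ]]
[[ 0.67455316  0.12964644  0.012     ]
 [ 0.66776102 -0.17039874  0.012     ]
 [ 0.47817939 -0.16530178  0.012     ]
 [ 0.48566558  0.13354348  0.012     ]]
yaw -0.02134731729372802 0.16879420760159777
-0.019982210443166788 0.16977566904077343
[0.07332352 0.07342491 0.07310394] [ 0.57653979 -0.01812765  0.012     ]
-0.022633172294069324 0.30012204986578145
-0.025045127333624427 0.29893900615394836
```

Call:
play_rows --pt "0 0 0 0 0 -6.2 1" --pt "0 0 0 0 0 -6.2 1" --pt "0 0 0 0 0 -6.2 1" --pt "0 0 0 0 0 -6.3 1" --pt "0 0 0 0 0 0 1" --pt "0 0 0 0 0 0 1" --force 20

```text
time_s: 0.6
ee_pos: [0.2425, 0.4935, 0.2052]
eef_rot: [-3.141, -0.0, 3.116]
force: [-0.2, 0.4, 0.6]
grip_width: 0.0572
grip_force: 0.0
```

Call:
play_rows --pt "-0.0205 -0.0233 0.003 0 0 0 1" --pt "-0.0205 -0.0233 0.003 0 0 0 1" --pt "-0.0205 -0.0233 0.003 0 0 0 1" --pt "-0.0205 -0.0233 0.003 0 0 0 1" --pt "-0.0205 -0.0233 0.003 0 0 0 1" --pt "-0.0205 -0.0233 0.003 0 0 0 1" --pt "-0.0205 -0.0233 0.003 0 0 0 1" --pt "-0.0205 -0.0233 0.003 0 0 0 1" --pt "-0.0205 -0.0233 0.003 0 0 0 1" --pt "-0.0205 -0.0233 0.003 0 0 0 1" --pt "-0.0205 -0.0233 0.003 0 0 0 1" --pt "-0.0205 -0.0233 0.003 0 0 0 1" --pt "-0.0205 -0.0233 0.003 0 0 0 1" --pt "-0.0205 -0.0233 0.003 0 0 0 1" --pt "-0.0205 -0.0233 0.003 0 0 0 1" --pt "-0.0205 -0.0233 0.003 0 0 0 1" --pt "-0.0205 -0.0233 0.003 0 0 0 1" --pt "-0.0205 -0.0233 0.003 0 0 0 1" --pt "0 0 0 0 0 0 1" --pt "0 0 0 0 0 0 1"

```text
time_s: 2.27
ee_pos: [0.6024, 0.065, 0.1507]
eef_rot: [-3.142, -0.001, 3.114]
force: [-0.2, 0.9, -0.0]
grip_width: 0.0007
grip_force: 0.0
```

Call:
play_rows --pt "0 0.002 0.02 0 0 0 1" --pt "0 0 0.02 0 0 0 1" --pt "0 0 0.008 0 0 0 1" --pt "0 0 0 0 0 0 1" --pt "0 0 0 0 0 0 1"

```text
time_s: 2.68
ee_pos: [0.6021, 0.0687, 0.1041]
eef_rot: [3.142, 0.0, 3.119]
force: [0.9, -0.5, 1.1]
grip_width: 0.0008
grip_force: 0.0
```

```bash
python3 - <<'E'
from h import *
s=ctrl.camera("scene");t=ctrl.camera("top")
a=cv2.resize(s[150:230,230:360],None,fx=6,fy=6,interpolation=cv2.INTER_CUBIC)[:300]
b=cv2.resize(t[190:265,270:400],None,fx=6,fy=6,interpolation=cv2.INTER_CUBIC)[:300]
cv2.imwrite("pics/c2.png",np.vstack([a,b]))
o=ctrl.get_obs();print(o["ee_pos"],o["force"])
E
```

```text
[0.60267836 0.06842919 0.10482371] [1.01970125 0.29866427 0.77625264]
```

View pics/c2.png

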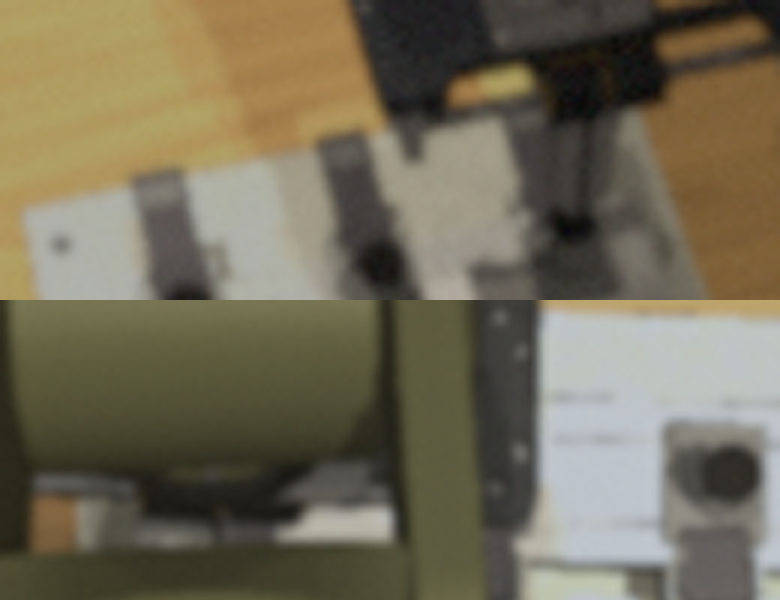

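The fingertips stand right over the left pad (the scene view shows them just above the black disc at about (570,225)). Pressing now.

Call:
play_rows --pt "0 0 0.01 0 0 0 1" --pt "0 0 0.005 0 0 0 1" --pt "0 0 0.004 0 0 0 1" --pt "0 0 0 0 0 0 1" --pt "0 0 0 0 0 0 1" --pt "0 0 0 0 0 0 1"

```text
time_s: 3.28
ee_pos: [0.6027, 0.0682, 0.0851]
eef_rot: [3.141, 0.001, 3.119]
force: [-1.1, 0.7, 7.7]
grip_width: 0.0001
grip_force: 4.0
```

Call:
play_rows --pt "0 0 0.003 0 0 0 1" --pt "0 0 0.002 0 0 0 1" --pt "0 0 0.002 0 0 0 1" --pt "0 0 0 0 0 0 1" --pt "0 0 0 0 0 0 1" --pt "0 0 0 0 0 0 1"

```text
time_s: 3.78
ee_pos: [0.6028, 0.0682, 0.0787]
eef_rot: [3.141, 0.002, 3.119]
force: [-4.3, 0.8, 14.2]
grip_width: 0.0005
grip_force: 7.1
```

```bash
python3 - <<'E'
from h import *
o=ctrl.get_obs();print(o["ee_pos"],o["force"])
E
```

```text
[0.60275311 0.06822922 0.07874897] [-4.3241275   0.84976414 14.21170541]
```

Left pad: 14.2 N at 11.3 mm. Next is the middle one.

Call:
play_rows --pt "0 0 -0.007 0 0 0 1" --pt "0 0 -0.01 0 0 0 1" --pt "0 0 -0.015 0 0 0 1" --pt "0 -0.0215 0 0 0 0 1" --pt "0 -0.0215 0 0 0 0 1" --pt "0 -0.0215 0 0 0 0 1" --pt "0 -0.0215 0 0 0 0 1" --pt "0 0 0 0 0 0 1" --pt "0 0 0 0 0 0 1" --pt "0 0 0 0 0 0 1"

```text
time_s: 4.62
ee_pos: [0.6002, -0.0174, 0.1092]
eef_rot: [3.141, -0.0, 3.119]
force: [0.3, 0.2, 0.5]
grip_width: 0.0007
grip_force: 0.0
```

Call:
play_rows --pt "0 0 0.012 0 0 0 1" --pt "0 0 0.009 0 0 0 1" --pt "0 0 0.004 0 0 0 1" --pt "0 0 0 0 0 0 1" --pt "0 0 0 0 0 0 1" --pt "0 0 0 0 0 0 1"

```text
time_s: 5.12
ee_pos: [0.6006, -0.017, 0.0846]
eef_rot: [3.141, 0.001, 3.12]
force: [-2.9, 1.6, 10.6]
grip_width: 0.0005
grip_force: 5.5
```

Call:
play_rows --pt "0 0 0.003 0 0 0 1" --pt "0 0 0.002 0 0 0 1" --pt "0 0 0.002 0 0 0 1" --pt "0 0 0 0 0 0 1" --pt "0 0 0 0 0 0 1" --pt "0 0 0 0 0 0 1"

```text
time_s: 5.62
ee_pos: [0.6007, -0.017, 0.0785]
eef_rot: [3.141, 0.001, 3.12]
force: [-5.9, 2.2, 19.0]
grip_width: 0.0003
grip_force: 9.5
```

Middle pad: 19 N at 11.5 mm, so it is stiffer. Now the right one.

Call:
play_rows --pt "0 0 -0.007 0 0 0 1" --pt "0 0 -0.01 0 0 0 1" --pt "0 0 -0.015 0 0 0 1" --pt "0 -0.0213 0 0 0 0 1" --pt "0 -0.0213 0 0 0 0 1" --pt "0 -0.0213 0 0 0 0 1" --pt "0 -0.0213 0 0 0 0 1" --pt "0 0 0 0 0 0 1" --pt "0 0 0 0 0 0 1" --pt "0 0 0 0 0 0 1"

```text
time_s: 6.45
ee_pos: [0.5982, -0.1022, 0.1087]
eef_rot: [3.141, -0.001, 3.12]
force: [-0.4, 0.4, 0.5]
grip_width: 0.0003
grip_force: 0.0
```

Call:
play_rows --pt "0 0 0.012 0 0 0 1" --pt "0 0 0.009 0 0 0 1" --pt "0 0 0.004 0 0 0 1" --pt "0 0 0 0 0 0 1" --pt "0 0 0 0 0 0 1" --pt "0 0 0 0 0 0 1"

```text
time_s: 6.95
ee_pos: [0.5985, -0.1027, 0.0847]
eef_rot: [3.141, 0.0, 3.12]
force: [0.1, 2.5, 3.5]
grip_width: 0.0004
grip_force: 2.0
```

Call:
play_rows --pt "0 0 0.003 0 0 0 1" --pt "0 0 0.002 0 0 0 1" --pt "0 0 0.002 0 0 0 1" --pt "0 0 0 0 0 0 1" --pt "0 0 0 0 0 0 1" --pt "0 0 0 0 0 0 1"

```text
time_s: 7.45
ee_pos: [0.5987, -0.103, 0.0781]
eef_rot: [3.142, 0.001, 3.119]
force: [-1.3, 3.2, 7.6]
grip_width: 0.0007
grip_force: 3.6
```

Right pad: 7.6 N at 11.9 mm, clearly the softest of the three. I'll go to its tab.

Call:
play_rows --pt "0 0 -0.007 0 0 0 1" --pt "0 0 -0.01 0 0 0 1" --pt "0 0 -0.015 0 0 0 1" --pt "0.019 0.0005 0 0 0 0 1" --pt "0.019 0 0 0 0 0 1" --pt "0.019 0 0 0 0 0 1" --pt "0.019 0 0 0 0 0 1" --pt "0 0 0.015 0 0 0 1" --pt "0 0 0.015 0 0 0 1" --pt "0 0 0 0 0 0 1" --pt "0 0 0 0 0 0 1"

```text
time_s: 8.37
ee_pos: [0.5222, -0.101, 0.0796]
eef_rot: [-3.142, -0.001, 3.119]
force: [-0.7, -0.0, -0.6]
grip_width: 0.0003
grip_force: 0.0
```

Call:
play_rows --pt "0 0 0.005 0 0 0 1" --pt "0 0 0.005 0 0 0 1" --pt "0 0 0.003 0 0 0 1" --pt "0 0 0.003 0 0 0 1" --pt "0 0 0.003 0 0 0 1" --pt "0 0 0 0 0 0 1" --pt "0 0 0 0 0 0 1"

```text
time_s: 8.95
ee_pos: [0.5225, -0.1008, 0.0603]
eef_rot: [3.142, 0.0, 3.119]
force: [-1.2, -0.7, 0.2]
grip_width: 0.0003
grip_force: 0.0
```

Call:
play_rows --pt "0 0 0.002 0 0 0 1" --pt "0 0 0.001 0 0 0 1"

```text
time_s: 9.12
ee_pos: [0.5224, -0.1009, 0.0575]
eef_rot: [-3.142, -0.0, 3.119]
force: [-2.7, -0.1, 5.4]
grip_width: 0.0005
grip_force: 2.4
```

Call:
play_rows --pt "0 0 0.002 0 0 0 1" --pt "0 0 0.001 0 0 0 1"

```text
time_s: 9.28
ee_pos: [0.5221, -0.1009, 0.0543]
eef_rot: [3.142, -0.001, 3.119]
force: [-3.9, 0.5, 4.2]
grip_width: 0.0002
grip_force: 2.7
```

```bash
python3 - <<'E'
from h import *
s=ctrl.camera("scene")
cv2.imwrite("pics/c3.png",cv2.resize(s[150:240,230:360],None,fx=6,fy=6,interpolation=cv2.INTER_CUBIC))
E
```

```text
(no output)
```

View pics/c3.png

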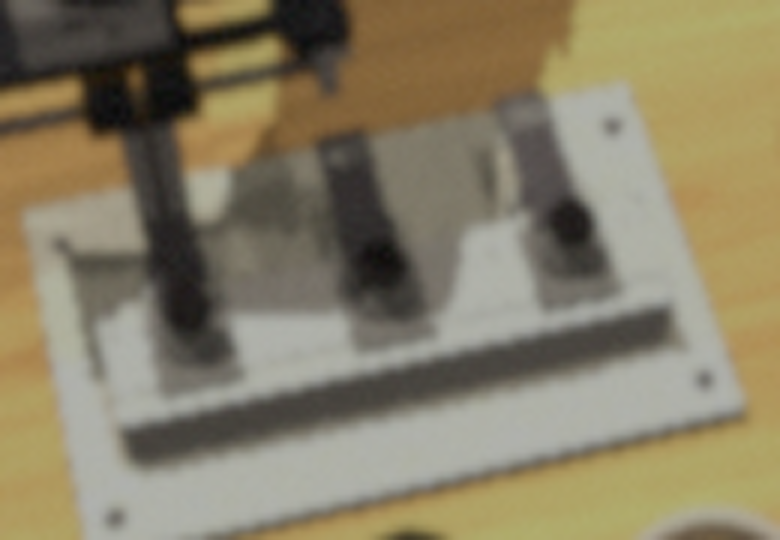

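The fingers are pushing the right tab down at about (165,180), and the other two tabs are up. It resists at about 4–5 N, so I'll keep going to the stop.

Call:
play_rows --pt "0 0 0.002 0 0 0 1" --pt "0 0 0.001 0 0 0 1"

```text
time_s: 9.5
ee_pos: [0.5223, -0.1009, 0.0516]
eef_rot: [-3.142, -0.0, 3.119]
force: [-8.2, -0.6, 16.2]
grip_width: 0.0003
grip_force: 8.9
```

Call:
play_rows --pt "0 0 0.001 0 0 0 1" --pt "0 0 0.001 0 0 0 1"

```text
time_s: 9.67
ee_pos: [0.5225, -0.1009, 0.0508]
eef_rot: [-3.141, 0.0, 3.119]
force: [-15.9, 2.4, 32.0]
grip_width: 0.0004
grip_force: 17.5
```

The force has jumped to 32 N, so the tab is at its stop. Backing off upward and towards the robot.

Call:
play_rows --pt "0 0 -0.005 0 0 0 1" --pt "0 0 -0.015 0 0 0 1" --pt "0 0 -0.03 0 0 0 1" --pt "0 0 -0.03 0 0 0 1" --pt "0.02 0 -0.03 0 0 0 1" --pt "0.03 0 -0.02 0 0 0 1" --pt "0.03 0 0 0 0 0 1" --pt "0.03 0 0 0 0 0 1" --pt "0.03 0 0 0 0 0 1" --pt "0.03 0 0 0 0 0 1" --pt "0.02 0 0 0 0 0 1" --pt "0 0 0 0 0 0 1" --pt "0 0 0 0 0 0 1"

```text
time_s: 10.75
ee_pos: [0.3327, -0.0968, 0.1799]
eef_rot: [-3.141, 0.002, 3.119]
force: [0.5, -0.2, -0.9]
grip_width: 0.0007
grip_force: 0.0
```

```bash
python3 - <<'E'
from h import *
s=ctrl.camera("scene");t=ctrl.camera("top")
g=lambda i:cv2.resize(i,None,fx=4,fy=4,interpolation=cv2.INTER_CUBIC)
cv2.imwrite("pics/c4.png",np.vstack([g(s[155:225,220:370]),g(t[190:265,275:425])]))
E
```

```text
(no output)
```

View pics/c4.png

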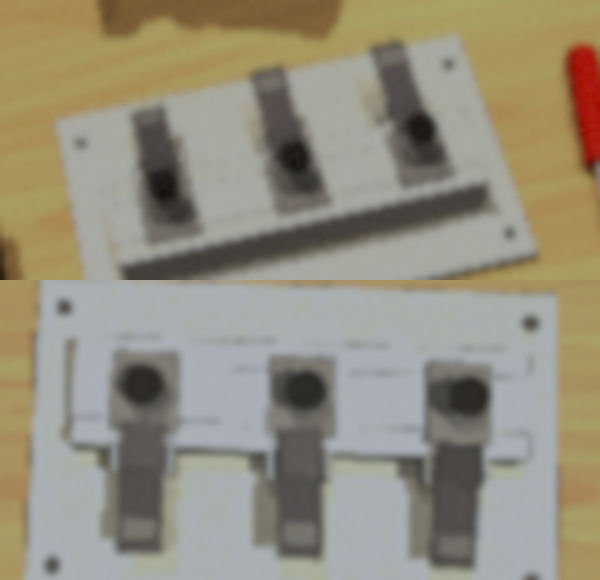

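The right tab is down: it looks shorter in the scene view at (150,115), and its hook is off the flange in the top view. The left and middle tabs are up, and all three ejectors are seated with pads out.

```bash
python3 -c "
from station import ctrl
print(ctrl.hand_in())"
```

```text
the job is handed in; nothing more can be done
None
```

I pressed the three pads left to right; the right one is the softest (14.2, 19.0 and 7.6 N at 11–12 mm in), so I pushed the right tab down to its stop, left the other two up, and handed the job in at about 11 s.

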